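# Close the stock cubby with the hook pole

## Robot

A 6-joint arm with a two-finger parallel gripper is mounted at the origin on the work surface. World frame = base frame: x ahead of the robot, y to its left, z up, the work surface at z = 0. Lengths are in m, angles in rad, forces in N, time in s.
With the tool pointing down it reaches from about 0.3 to 0.775 m from the base axis. Payload 14.6 kg.
Tool frame: the origin (TCP) lies on the centre line of the jaws, within the pads' length; the fingertips stand 14 mm ahead of it and the grasp point (between the pads) lies 5 mm behind it; x points along the fingers, y is the direction in which the jaws open and shut, and the axes are right-handed (so a half turn about x gives the same grasp; the last joint's range is limited). The gripper opens to 94 mm and grips with 3 to 60 N. Pads are 16 mm wide; open, the fingers measure 119 mm over their backs; the gripper's body (75 mm by 177 mm) begins 78 mm behind the grasp point.
Start: joints at [-1.342, 0.3, 1.521, -0, 1.321, -0.067], TCP at [0.16, -0.526, 0.219] pointing down, gripper open.
Joint ranges: [-3.03, 3.03], [-0.79, 2.21], [0.23, 2.52], [-1.04, 4.18], [0, 3.07], [-2.55, 2.55]. Speed limits (rad/s): [2.22, 2.22, 2.57, 3.14, 3.14, 3.14].

## Interface

Orientations are given as [roll, pitch, yaw] about the fixed x, y, z axes, in that order (R = Rz(yaw) Ry(pitch) Rx(roll)).
In Python, from station import * gives the robot as it stands. The module is installed in compiled form; this text tells all that it offers.
- The arm moves only by the shell command python3 -m handwheel 'ROWS' [FORCE]. ROWS is JSON, a list of rows, each a list of 3 entries, a list of its own where there are three numbers: the shift along the tool's x, y, z in mm, then the turn about the tool's x in rad, then the gripper command: -1 is fully open, 1 is shut, values between are in proportion. In form: [[[dx, dy, dz], spin, gripper], ...]. A call has exactly 5 rows; each row is the pose to reach, as a shift and turn from the pose measured when the call began, along the tool's axes at that moment; what a row does not reach only later rows make up. A row lasts 1/10 s, in which the tool goes at most 50 mm and 8.59 degrees, less where a joint would pass 70% of its speed; a pose out of reach is approached as far as the arm can. A call with a gripper value outside its range is refused whole. The fingers move at their own pace and stop on an object; FORCE is the grip in N (left out, the last holds). Time passes only in rows, so rows that repeat a pose let the fingers close, or fill a call up. It gives the time, the measured TCP pose, the force and the opening at its end, in the units of the state.
- get_obs(): the state, without advancing time (a new reading comes with each control period).
- camera(name): name is "side" or "top" or "wrist"; returns (picture, depth): 400x640x3 uint8, blue, green, red; 400x640 float32, m along the optical axis (not along the pixel's ray), 0 where there is no reading.
- camera_info(name): a dict with "fx", "fy", "cx", "cy" (pixels), "extrinsics" (4x4, takes a point from camera to world coordinates). Camera axes: x right, y down, z forward; pixel columns grow to the right and rows downward; lengths in m; the calibration is good to about 2 mm. A picture is of the moment at which its call begins: read the wrist's pose just before it. camera_info takes no time and is no camera call; for the wrist camera it gives the pose at the moment of the call.
- hand_in(): hands the job in, once; it reports no verdict.
The state is a dict: "time_s": time; "qpos": joint angles; "joint_vel": joint speeds; "tau": joint torques, N m; "ee_pos": TCP position; "eef_rot": TCP orientation; "force": force on the tool from outside, world axes, zero at the start; "moment": the same for the moment, N m; "grip_width": finger opening in m.
Only numpy, scipy, OpenCV 4.12 (cv2) and the standard library are available. Lean on these libraries where they do the work, as an engineer would, in place of code of your own. Each camera call takes 0.05 s, during which the arm holds its last target. There are 200 camera calls.

## Task

Take the hook pole from its blue rest and use its end to push the red carton that sticks out fully into the cubby. Then hook the pole into the orange eye of the raised flap, swing the flap down until it is fully shut, unhook, and lay the pole back in both forks of its rest. Move the carton and the flap only with the pole, never with the gripper or arm, and leave the other things on the table where they are.

Things in the scene. Friction and masses are not known exactly. Their poses are not given: they have to be found in the camera images.
- pole: Hook pole, 0.22 kg: square bar 12 x 12 mm, 266 mm long, black handle in the middle (110 long, 18 wide, 22 mm high), balanced near it. Origin: handle centre on the bar's axis; x along the bar to the hook end, z up. Bar from x = -125 mm (yellow) to a flat end at x = +141 mm. Hook: level prong 9 mm thick at x = +135 mm pointing sideways to +y, ending in a 12 mm yellow ball, far side at y = +52 mm.
- hook (a point): Point on the prong's axis, 26 mm to the side of the bar's axis (pole frame +135, +26, 0 mm): the eye should sit about here when hooked, between the bar and the ball. Axes as the pole's.
- rest: Blue fixed tool rest, left or right on the table: base 240 x 70 x 10 mm, two forks at x = +-90 mm, each 10 mm thick along x. Origin under its base's centre, x along the pole. Fork seats are flat, 55 mm above the table; slots about 19 mm wide at the seat, flaring to about 45 mm at 78 mm. The pole's handle lies between the forks with 30 mm spare at either end.
- rest_seat (a point): Where the pole's origin lies when seated: midway between the forks, 61 mm above the table. x along the pole, z up.
- cubby: Fixed wooden cubby, clear top, 300 wide, 200 deep, 213 mm high, open front facing the robot. Origin at table level below the middle of the front edge; x points into it, y along its width. Floor board 107 to 117 mm above the table, starting 10 mm behind the front; opening 264 mm wide, up to 203 mm; back stop 188 mm in. Below the board the plinth is set back 40 mm: room for the hook.
- red_carton: Loose red carton, 160 deep (x) x 100 wide (y) x 75 mm high, 0.3 to 0.55 kg, on the cubby's floor board, sticking out 25 to 50 mm in front, turned up to 0.06 rad; origin at the centre of its underside. Home when its front is level with the cubby's front edge or further in (origin 80 to 108 mm along the cubby's x).
- flap (a joint): Angle in rad of the white flap (290 mm wide, 10 mm thick, reaching 97 mm from the hinge): 0 = shut, hanging straight down before the opening; 1.57 = level, sticking out to the robot; 2.8 to 3 at the start = standing up, leaning slightly out. It stays where it is left (stiff hinge); 1 to 4 N at the eye moves it.
- cubby_hinge (a point): Middle of the flap's hinge line, 12 mm in front of the cubby's front edge and 210 mm above the table; axes as the cubby's (hinge along y).
- eye (a point): Centre of the orange ring eye on the middle of the flap's free edge, 115 mm from the hinge line. Hole 30 mm across, ring 44 mm outside, 7 mm thick; the hole's axis is parallel to the hinge (y), so the prong goes in sideways and can stay in through the whole swing. Shut, it hangs 95 mm above the table, 12 mm before the cubby's front edge.
- jar: Bystander: jar with yellow lid, 70 mm across, 90 mm high, at the left, origin under its centre.
- can: Bystander: can 66 mm across, 110 mm high, at the right, origin under its centre.
- screwdriver: Bystander: screwdriver lying flat on the table in front of the cubby.
- wrench: Bystander: wrench lying flat on the table in front of the cubby.
Mind the look-alikes: they are no part of the job. Leave any turquoise look-alike of the red_carton alone.

How it is judged:
On the way, in this order (a step that is already met when the one before it is completed fails the run):
1. the pole is lifted off its rest (height (world z) of pole above 0.09 m), for 0.1 s.
2. the red carton is fully inside the cubby, pushed with the pole (x of red_carton in the frame of cubby above 0.076 m and value of joint flap above 2.2 rad), for 0.1 s.
3. the hook is in the eye of the raised flap (distance between hook and eye below 0.024 m and value of joint flap above 1.9 rad), for 0.1 s.
4. the flap comes down with the hook still in the eye (distance between hook and eye below 0.028 m and value of joint flap between 0.3 and 1.6 rad), for 0.05 s.
5. the flap is fully shut (value of joint flap below 0.06 rad), for 0.2 s.
At the end, for the whole second after the job is handed in: The red carton stands upright inside the cubby (its front at most 4 mm proud of the front edge), the flap is shut (within 0.06 rad), and the pole lies at rest in both forks: within 33 mm along, 12 mm across and 5 mm in height of its seat, aligned within 0.12 rad (x of red_carton in the frame of cubby above 0.076 m and value of joint flap below 0.06 rad and angle between red_carton's own z axis and vertical below 0.1 rad and x of pole in the frame of rest_seat between -0.033 and 0.033 m and y of pole in the frame of rest_seat between -0.012 and 0.012 m and z of pole in the frame of rest_seat between -0.005 and 0.005 m and angle between the x axis of pole and the x axis of rest_seat, either way round below 0.12 rad and linear speed of pole below 0.02 m/s); the robot touches nothing.
It fails at once if the gripper or arm pushes on the flap or the red carton (over 1 N) (contact force between any of the fingers, the arm and flap above 1 N or contact force between any of the fingers, the arm and red_carton above 1 N).
It fails at once if another thing on the table is moved more than 30 mm (distance of any of jar, can, screwdriver, wrench from where it was at the start of the episode above 0.03 m).
It also fails if it takes over 61 s, if anything falls off the work surface, if the arm or the gripper's body presses on something with over 40 N, if the wrist force passes 120 N, or if a joint passes its speed limit or range.

## Working session

There is one attempt and no reset: what is moved stays moved. The work goes in short steps, Python scripts to look and compute and a shell command to move; the robot and the scene stay as the last step left them, time stands still between calls to the robot, and variables do not carry over. Pictures are saved under pics/ and viewed, about 8 in all and at most 12, crops included, and the job is handed in when it is done.

```bash
mkdir -p pics; cat > h.py <<'E'
from station import *
import numpy as np, cv2
from scipy.spatial.transform import Rotation as R
def cloud(name):
    ci=camera_info(name); img,d=camera(name)
    v,u=np.mgrid[0:400,0:640]
    p=np.stack([(u-ci['cx'])/ci['fx']*d,(v-ci['cy'])/ci['fy']*d,d],-1)
    E=np.array(ci['extrinsics']); w=p@E[:3,:3].T+E[:3,3]
    w[d<=0]=np.nan
    return img,w
def save(name,img): cv2.imwrite('pics/'+name,img)
E
python3 - <<'E'
from h import *
print(get_obs())
a=[]
for n in('top','side'):
    i,w=cloud(n); np.savez('/tmp/'+n,i=i,w=w); a.append(i)
    ci=camera_info(n);print(n,ci['fx'],np.round(ci['extrinsics'],3).tolist())
    save(n+'0.png',i)
E
```

```text
{'time_s': 0.0, 'qpos': array([-1.34160150e+00,  3.00451067e-01,  1.52155990e+00,  5.75080240e-06,
        1.32064156e+00, -6.66097861e-02]), 'joint_vel': array([ 3.11384933e-04, -1.93501801e-05,  2.26162883e-03, -5.83243409e-04,
       -1.10869495e-04,  1.00198955e-03]), 'tau': array([ 8.44943643e-04, -5.31805515e+01, -3.52733016e+01,  7.08505232e-02,
        2.44133722e-02, -7.73636907e-05]), 'ee_pos': array([ 0.16027287, -0.52589645,  0.21890625]), 'eef_rot': array([-1.64266166,  1.56973643,  1.79473418]), 'force': array([-0.32070525,  0.23291043, -0.23166272]), 'moment': array([ 0.02601319,  0.00516823, -0.05456864]), 'grip_width': 0.09427635195472113}
top 413.3732612060423 [[0.018, -0.996, 0.084, 0.489], [-1.0, -0.017, 0.009, -0.0], [-0.008, -0.084, -0.996, 1.396], [0.0, 0.0, 0.0, 1.0]]
side 366.9118589208128 [[-0.763, -0.419, 0.493, 0.002], [-0.646, 0.51, -0.568, 0.65], [-0.014, -0.752, -0.66, 0.913], [0.0, 0.0, 0.0, 1.0]]
```

View pics/top0.png

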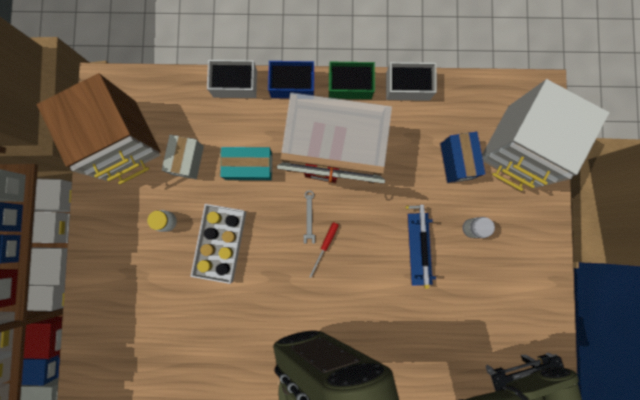

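View pics/side0.png

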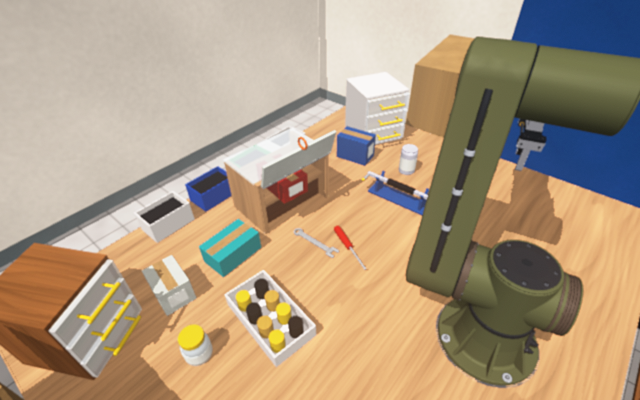

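Top view: cubby at (336,135), with the flap seen edge-on at (333,173). The pole and rest are at (421,247), can at (480,228), jar at (160,221), wrench at (310,215) and screwdriver at (325,250). The carton that sticks out of the cubby (red, side view ~(290,185)) is the one meant. The turquoise box stands on the table at (245,163) in the top view and is the look-alike to leave alone. Next is an enlarged crop to confirm.

```bash
python3 - <<'E'
from h import *
t=np.load('/tmp/top.npz'); s=np.load('/tmp/side.npz')
A=cv2.resize(t['i'][85:195,270:400],None,fx=3,fy=3,interpolation=cv2.INTER_CUBIC)
B=cv2.resize(t['i'][195:295,395:505],None,fx=3,fy=3,interpolation=cv2.INTER_CUBIC)
C=cv2.resize(s['i'][120:240,220:440],None,fx=3.2,fy=2.2*1.4,interpolation=cv2.INTER_CUBIC)[:270]
o=np.zeros((600,800,3),np.uint8); o[:330,:390]=A; o[:300,400:730]=B
C=cv2.resize(s['i'][125:215,220:440],None,fx=3,fy=3,interpolation=cv2.INTER_CUBIC); o[330:600,:660]=C
save('crop1.png',o)
w=t['w'];i=t['i']
for n,pts in {'pole':[(422,207),(424,215),(425,225),(426,245),(427,265),(428,275),(429,284)],'rest':[(412,282),(431,282),(411,216),(432,214)],'cub':[(289,97),(390,106),(384,165),(284,155)],'flap':[(283,175),(383,181)]}.items():
    for p in pts: print(n,p,np.round(w[p[1],p[0]],3))
E
```

```text
pole (422, 207) [ 0.602 -0.332  0.067]
pole (424, 215) [ 0.58  -0.354  0.007]
pole (425, 225) [ 0.547 -0.357  0.005]
pole (426, 245) [ 0.48  -0.344  0.069]
pole (427, 265) [ 0.417 -0.346  0.072]
pole (428, 275) [ 0.383 -0.358  0.038]
pole (429, 284) [ 0.351 -0.369  0.008]
rest (412, 282) [ 0.357 -0.312  0.011]
rest (431, 282) [ 0.358 -0.376  0.007]
rest (411, 216) [ 0.576 -0.31   0.01 ]
rest (432, 214) [ 0.584 -0.382  0.001]
cub (289, 97) [0.908 0.093 0.211]
cub (390, 106) [ 0.957 -0.241 -0.003]
cub (384, 165) [ 0.748 -0.219  0.006]
cub (284, 155) [0.734 0.103 0.214]
flap (283, 175) [0.709 0.124 0.001]
flap (383, 181) [ 0.649 -0.169  0.308]
```

View pics/crop1.png

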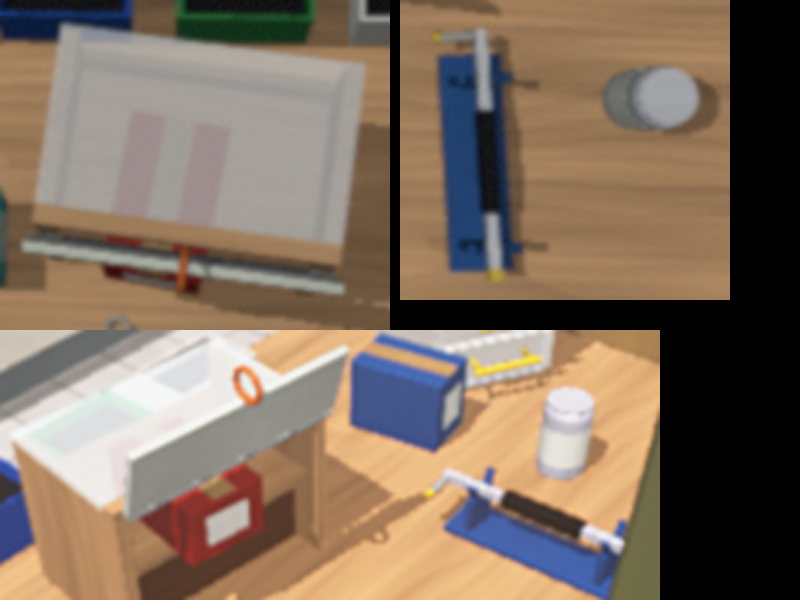

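Crop: the red carton is under the raised flap, and the orange eye is at the flap's top middle (top px ~(331,173)). The pole's prong points left and its hook end faces away from the robot; prong ball at top px ~(408,207). Now measuring.

```bash
cat > m.py <<'E'
from h import *
def masks(i):
    hsv=cv2.cvtColor(i,cv2.COLOR_BGR2HSV).astype(int); h,s,v=[hsv[...,k] for k in range(3)]
    return dict(blue=(h>100)&(h<125)&(s>120)&(v>50),orange=(h>4)&(h<16)&(s>190)&(v>120),red=((h<5)|(h>172))&(s>150),
      yellow=(h>22)&(h<33)&(s>150)&(v>120),black=(v<45),white=(s<50)&(v>110))
def rp(p,box):
    return (p[...,0]>box[0])&(p[...,0]<box[1])&(p[...,1]>box[2])&(p[...,1]<box[3])&(p[...,2]>box[4])&(p[...,2]<box[5])
def line(q):
    c=q.mean(0);d=np.linalg.svd(q-c)[2][0]; d=d*np.sign(d[0]); return c,d
def report(i,w):
    M=masks(i)
    b=w[M['blue']&rp(w,(.3,.66,-.48,-.22,-.005,.02))]
    if len(b)>30:
        (c,sz,a)=cv2.minAreaRect(b[:,:2].astype(np.float32)); print('restbase',np.round(c,4),np.round(sz,3),a,'n',len(b),'z',np.median(b[:,2]).round(4))
    p=w[rp(w,(.3,.68,-.42,-.28,.05,.085))&~M['blue']]
    if len(p)>10: c,d=line(p[:,:2]);print('pole pts',np.round(c,4),'yaw',np.arctan2(d[1],d[0]).round(4),'n',len(p),'z',np.percentile(p[:,2],[10,50,90]).round(4),'x',p[:,0].min(),p[:,0].max())
    hnd=w[rp(w,(.3,.68,-.42,-.28,.05,.09))&M['black']]
    if len(hnd)>5:print('handle x',np.percentile(hnd[:,0],[2,50,98]).round(4),'mid',((hnd.min(0)+hnd.max(0))/2).round(4),'ztop',np.percentile(hnd[:,2],[50,90]).round(4))
    y=w[rp(w,(.3,.68,-.42,-.24,.045,.085))&M['yellow']]; print('yellow',[np.round(g,3).tolist() for g in y[:12]])
    o=w[M['orange']&rp(w,(.5,.85,-.2,.2,.05,.36))]
    if len(o)>4: print('eye',np.median(o,0).round(4),'min',o.min(0).round(3),'max',o.max(0).round(3),len(o))
    r=w[M['red']&rp(w,(.6,.9,-.2,.2,.115,.2))]
    if len(r)>4: print('carton n',len(r),'min',r.min(0).round(3),'max',r.max(0).round(3))
    t=w[rp(w,(.62,1.,-.25,.25,.205,.222))]
    if len(t)>50:
        c,sz,a=cv2.minAreaRect(t[:,:2].astype(np.float32)); print('cubby top rect',np.round(c,4),np.round(sz,3),a,len(t),np.median(t[:,2]).round(4)); print(cv2.boxPoints((c,sz,a)).round(4).tolist())
    f=w[rp(w,(.55,.8,-.25,.25,.235,.33))&M['white']]
    if len(f)>20:
        c=f.mean(0);n=np.linalg.svd(f-c)[2]; print('flap c',c.round(4),'n',n[2].round(4),'dir',n[0].round(4),len(f),'min',f.min(0).round(3),'max',f.max(0).round(3))
E
python3 - <<'E'
from m import *
for n in('top','side'):
    t=np.load(f'/tmp/{n}.npz');print(n);report(t['i'],t['w'])
ci=camera_info('wrist');print(np.round(ci['extrinsics'],3).tolist(),ci['fx'])
o=get_obs();print(R.from_euler('xyz',o['eef_rot']).as_matrix().round(3).tolist())
E
```

```text
top
restbase [ 0.4672 -0.3384] [0.233 0.069] 1.928821086883545 n 784 z 0.01
pole pts [ 0.4841 -0.3344] yaw 0.1029 n 493 z [0.0622 0.0684 0.0741] x 0.34399974075629003 0.608246871492604
handle x [0.4204 0.469  0.5181] mid [ 0.4692 -0.3375  0.0716] ztop [0.0715 0.0755]
yellow [[0.604, -0.284, 0.067], [0.601, -0.281, 0.068], [0.601, -0.284, 0.066], [0.351, -0.34, 0.07], [0.351, -0.344, 0.066], [0.351, -0.346, 0.071], [0.347, -0.342, 0.063], [0.348, -0.344, 0.067], [0.348, -0.347, 0.065]]
eye [ 0.6526 -0.0279  0.337 ] min [ 0.645 -0.035  0.189] max [ 0.676 -0.025  0.339] 10
carton n 49 min [ 0.667 -0.049  0.155] max [0.713 0.042 0.197]
cubby top rect [ 0.7985 -0.0446] [0.3   0.212] 83.14312744140625 6969 0.2127
[[0.675599992275238, -0.18119999766349792], [0.8855999708175659, -0.20640000700950623], [0.921500027179718, 0.09189999848604202], [0.7113999724388123, 0.11720000207424164]]
flap c [ 0.6677 -0.0288  0.3019] n [-0.8047  0.0982 -0.5854] dir [-0.1219 -0.9925  0.001 ] 437 min [ 0.646 -0.173  0.282] max [0.692 0.114 0.312]
side
restbase [ 0.4711 -0.3311] [0.222 0.064] 4.027193546295166 
[... 211 characters left out ...]
0.282, 0.063], [0.598, -0.286, 0.061]]
carton n 491 min [ 0.668 -0.05   0.117] max [0.779 0.049 0.196]
cubby top rect [ 0.7954 -0.0457] [0.304 0.226] 83.034912109375 2080 0.2129
[[0.6647999882698059, -0.1826999932527542], [0.8892999887466431, -0.210099995136261], [0.9261000156402588, 0.09130000323057175], [0.7016000151634216, 0.11869999766349792]]
flap c [ 0.6732 -0.0145  0.2745] n [-0.9661  0.1206 -0.2285] dir [0.1227 0.9924 0.0051] 1176 min [ 0.645 -0.171  0.235] max [0.703 0.115 0.307]
[[0.291, -0.93, -0.224, 0.225], [-0.957, -0.283, -0.068, -0.507], [-0.0, 0.234, -0.972, 0.383], [0.0, 0.0, 0.0, 1.0]] 350.3281108555759
[[-0.0, 0.292, -0.957], [0.001, -0.957, -0.292], [-1.0, -0.001, -0.0]]
```

```bash
python3 -m handwheel '[[[0,-14,-48],0.05,-1],[[0,-28,-96],0.1,-1],[[0,-42,-144],0.15,-1],[[0,-56,-192],0.2,-1],[[0,-70,-240],0.25,-1]]' 40; python3 - <<'E'
from h import *
o=get_obs();M=R.from_euler('xyz',o['eef_rot']).as_matrix()
print(M.round(3).tolist(), M.T@(np.array([.43,-.337,.22])-o['ee_pos'])*1000)
E
```

```text
time_s: 0.6
ee_pos: [0.3707, -0.3875, 0.2189]
eef_rot: [-1.249, 1.569, 1.936]
force: [1.5, -0.2, 0.1]
grip_width: 0.0937
[[-0.0, 0.044, -0.999], [0.001, -0.999, -0.044], [-1.0, -0.001, 0.0]] [ -1.07626561 -47.91033796 -61.40980781]
```

```bash
python3 -m handwheel '[[[0,-24,-30],0,-1],[[0,-48,-61],0,-1],[[0,-48,-61],0,-1],[[0,-48,-61],0,-1],[[0,-48,-61],0,-1]]'; python3 - <<'E'
from m import *
print(get_obs()['ee_pos'])
i,w=cloud('wrist');np.savez('/tmp/w1',i=i,w=w);save('w1.png',i)
report(i,w)
E
```

```text
time_s: 1.1
ee_pos: [0.4289, -0.3375, 0.2188]
eef_rot: [-1.05, 1.569, 2.134]
force: [0.1, 0.3, -0.6]
grip_width: 0.0943
[ 0.42892283 -0.33750372  0.21875089]
restbase [ 0.4703 -0.3389] [0.239 0.069] 3.193916082382202 n 8955 z 0.009
pole pts [ 0.4819 -0.3386] yaw 0.0552 n 4526 z [0.0653 0.0693 0.0715] x 0.34718393097652656 0.5958182519515794
handle x [0.4208 0.4749 0.5243] mid [ 0.4721 -0.339   0.07  ] ztop [0.0708 0.0718]
yellow [[0.358, -0.34, 0.066], [0.358, -0.341, 0.066], [0.358, -0.342, 0.065], [0.358, -0.343, 0.066], [0.358, -0.344, 0.066], [0.358, -0.345, 0.065], [0.359, -0.346, 0.067], [0.358, -0.347, 0.066], [0.359, -0.348, 0.067], [0.358, -0.349, 0.066], [0.359, -0.35, 0.067], [0.358, -0.351, 0.065]]
```

View pics/w1.png

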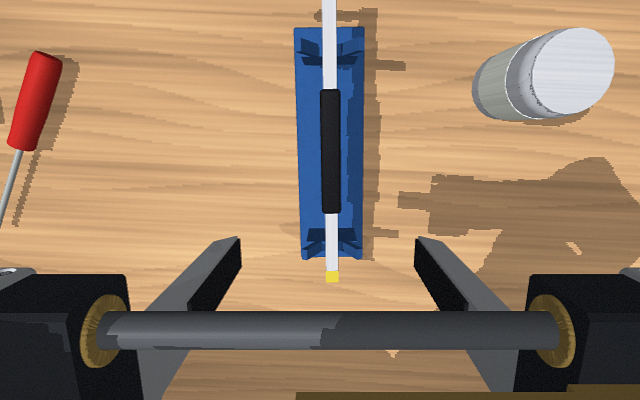

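```bash
python3 -m handwheel '[[[-20,-36,-20],0.03,-1],[[-40,-72,-40],0.06,-1],[[-60,-108,-60],0.09,-1],[[-80,-144,-80],0.12,-1],[[-100,-180,-100],0.165,-1]]'; python3 - <<'E'
from h import *
o=get_obs();M=R.from_euler('xyz',o['eef_rot']).as_matrix()
print(M.round(3).tolist(), M.T@(np.array([.59,-.03,.37])-o['ee_pos'])*1000,o['qpos'])
E
```

```text
time_s: 1.65
ee_pos: [0.5211, -0.1533, 0.32]
eef_rot: [-1.066, 1.57, 1.95]
force: [0.3, -0.5, -0.8]
grip_width: 0.0938
[[-0.0, -0.126, -0.992], [0.001, -0.992, 0.126], [-1.0, -0.001, 0.001]] [ -49.85839088 -130.98221046  -52.79795586] [-3.53862395e-01  2.29529473e-01  1.37866692e+00  8.82684277e-04
  1.53418999e+00  1.34281376e+00]
```

```bash
python3 -m handwheel '[[[-17,-44,-18],0,-1],[[-34,-88,-36],0,-1],[[-50,-131,-53],0,-1],[[-50,-131,-53],0,-1],[[-50,-131,-53],0,-1]]'; python3 - <<'E'
from m import *
print(get_obs()['ee_pos'])
i,w=cloud('wrist');np.savez('/tmp/w2',i=i,w=w);save('w2.png',i)
report(i,w)
E
```

```text
time_s: 2.15
ee_pos: [0.5903, -0.0304, 0.3698]
eef_rot: [-0.703, 1.57, 2.313]
force: [-1.2, -0.9, 0.3]
grip_width: 0.0938
[ 0.59026667 -0.03035002  0.36977899]
restbase [ 0.4705 -0.3316] [0.239 0.057] 3.0920448303222656 n 4651 z 0.0087
pole pts [ 0.5163 -0.3311] yaw 0.1105 n 2695 z [0.0576 0.066  0.0711] x 0.4063583918723043 0.6129381925926309
handle x [0.421  0.4751 0.5253] mid [ 0.4721 -0.3377  0.062 ] ztop [0.0698 0.0715]
yellow [[0.61, -0.286, 0.061], [0.609, -0.283, 0.06], [0.609, -0.283, 0.061], [0.609, -0.284, 0.062], [0.609, -0.285, 0.064], [0.609, -0.286, 0.064], [0.608, -0.288, 0.063], [0.608, -0.281, 0.061], [0.608, -0.282, 0.062], [0.608, -0.283, 0.062], [0.608, -0.284, 0.063], [0.608, -0.285, 0.064]]
eye [ 0.6642 -0.0303  0.338 ] min [ 0.643 -0.035  0.303] max [ 0.685 -0.025  0.343] 873
carton n 512 min [ 0.7   -0.056  0.189] max [0.717 0.041 0.193]
cubby top rect [ 0.7276 -0.0376] [0.301 0.063] 82.9635238647461 25088 0.2121
[[0.6776999831199646, -0.18310000002384186], [0.7407000064849854, -0.19089999794960022], [0.7774999737739563, 0.10779999941587448], [0.7146000266075134, 0.11559999734163284]]
flap c [ 0.673  -0.0315  0.2959] n [ 0.9125 -0.1131  0.3932] dir [-1.230e-01 -9.924e-01 -2.000e-04] 10913 min [ 0.647 -0.175  0.235] max [0.71  0.113 0.305]
```

View pics/w2.png

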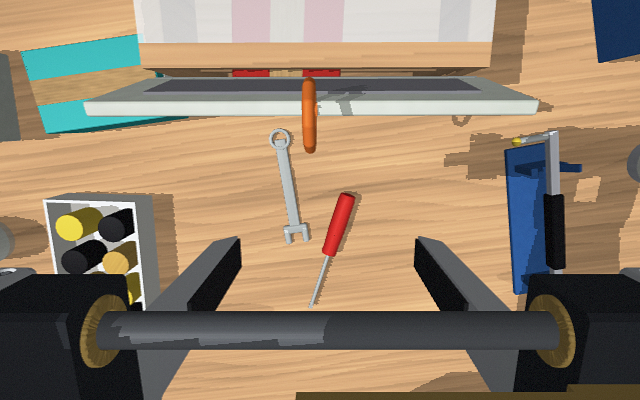

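```bash
cat > go.py <<'E'
import sys
from h import *
o=get_obs();M=R.from_euler('xyz',o['eef_rot']).as_matrix()
t=np.array([float(a) for a in sys.argv[1:4]]);psi=np.arctan2(-M[0,1],M[1,1])
print('t',round(o['time_s'],2),'pos',o['ee_pos'].round(4),'q6',o['qpos'][5].round(3),'q1',o['qpos'][0].round(3),'psi',psi.round(4),'F',o['force'].round(1),'w',round(o['grip_width'],4))
print('shift mm',(M.T@(t-o['ee_pos'])*1000).round(1), 'M',M.round(3).tolist())
if len(sys.argv)>4:
    s=-(float(sys.argv[4])-psi); print('spin',(s+np.pi)%(2*np.pi)-np.pi)
E
python3 -m handwheel '[[[0,48,10],-0.146,-1],[[0,96,20],-0.292,-1],[[0,144,30],-0.438,-1],[[0,192,40],-0.584,-1],[[0,240,50],-0.73,-1]]'
python3 -m handwheel '[[[0,0,0],-0.146,-1],[[0,0,0],-0.292,-1],[[0,0,0],-0.438,-1],[[0,0,0],-0.584,-1],[[0,0,0],-0.73,-1]]'
python3 -m handwheel '[[[0,0,0],-0.146,-1],[[0,0,0],-0.292,-1],[[0,0,0],-0.438,-1],[[0,0,0],-0.584,-1],[[0,0,0],-0.73,-1]]' 
python3 -m handwheel '[[[0,0,0],-0.146,-1],[[0,0,0],-0.292,-1],[[0,0,0],-0.438,-1],[[0,0,0],-0.584,-1],[[0,0,0],-0.73,-1]]' 
python3 go.py .4825 -.3385 .15 .055
```

```text
time_s: 2.7
ee_pos: [0.5121, -0.2538, 0.3693]
eef_rot: [-1.136, 1.569, 2.578]
force: [1.6, -0.0, -0.4]
grip_width: 0.0939
time_s: 3.2
ee_pos: [0.5106, -0.2554, 0.3689]
eef_rot: [-1.789, 1.568, 2.658]
force: [-0.1, -0.1, -0.0]
grip_width: 0.0938
time_s: 3.7
ee_pos: [0.5092, -0.257, 0.3686]
eef_rot: [-2.489, 1.568, 2.691]
force: [-0.2, -0.5, 0.5]
grip_width: 0.0942
time_s: 4.2
ee_pos: [0.5077, -0.2585, 0.3683]
eef_rot: [3.089, 1.567, 2.72]
force: [0.4, 0.4, 0.0]
grip_width: 0.0939
t 4.2 pos [ 0.5077 -0.2585  0.3683] q6 -1.736 q1 -0.535 psi -0.3694 F [0.4 0.4 0. ] w 0.0939
shift mm [218.2 -83.7   6.2] M [[-0.004, 0.361, 0.933], [0.002, 0.933, -0.361], [-1.0, 0.0, -0.004]]
spin -0.42441671214293564
```

```bash

python3 -m handwheel '[[[43,-17,1],-0.146,-1],[[87,-34,2],-0.292,-1],[[130,-50,4],-0.424,-1],[[174,-67,5],-0.424,-1],[[218,-84,6],-0.424,-1]]' 
python3 go.py .4825 -.3385 .056 .055
```

```text
time_s: 4.7
ee_pos: [0.48, -0.3405, 0.1485]
eef_rot: [2.693, 1.567, 2.745]
force: [1.8, -1.1, 0.0]
grip_width: 0.0943
t 4.7 pos [ 0.48   -0.3405  0.1485] q6 -2.301 q1 -0.679 psi 0.0523 F [ 1.8 -1.1  0. ] w 0.0943
shift mm [92.5  1.7  2.9] M [[-0.004, -0.052, 0.999], [0.002, 0.999, 0.052], [-1.0, 0.002, -0.004]]
spin -0.002735529385314628
```

```bash

python3 -m handwheel '[[[35,2,3],0,-1],[[65,2,3],0,-1],[[92,2,3],0,-1],[[92,2,3],0,-1],[[92,2,3],0,-1]]' 
python3 go.py .4825 -.3385 .056 .055
python3 -m handwheel '[[[0,0,0],0,1],[[0,0,0],0,1],[[0,0,0],0,1],[[0,0,0],0,1],[[0,0,0],0,1]]' 60
python3 go.py .4825 -.3385 .056 .055
```

```text
time_s: 5.2
ee_pos: [0.4818, -0.3391, 0.0572]
eef_rot: [2.694, 1.567, 2.744]
force: [-0.3, 0.4, 0.3]
grip_width: 0.0939
t 5.2 pos [ 0.4818 -0.3391  0.0572] q6 -2.296 q1 -0.675 psi 0.0506 F [-0.3  0.4  0.3] w 0.0939
shift mm [1.2 0.6 0.8] M [[-0.004, -0.051, 0.999], [0.002, 0.999, 0.051], [-1.0, 0.002, -0.004]]
spin -0.004387397778995439
time_s: 5.7
ee_pos: [0.4819, -0.3391, 0.0574]
eef_rot: [2.714, 1.567, 2.764]
force: [0.4, -1.0, -0.4]
grip_width: 0.0574
t 5.7 pos [ 0.4819 -0.3391  0.0574] q6 -2.296 q1 -0.675 psi 0.0508 F [ 0.4 -1.  -0.4] w 0.0574
shift mm [1.4 0.5 0.7] M [[-0.004, -0.051, 0.999], [0.001, 0.999, 0.051], [-1.0, 0.002, -0.004]]
spin -0.004235524586252204
```

```bash

python3 -m handwheel '[[[0,0,0],0,1],[[0,0,0],0,1],[[0,0,0],0,1],[[0,0,0],0,1],[[0,0,0],0,1]]' 60
python3 -m handwheel '[[[0,0,0],0,1],[[0,0,0],0,1],[[0,0,0],0,1],[[-10,0,0],0,1],[[-25,0,0],0,1]]' 60
python3 -m handwheel '[[[-30,0,0],0,1],[[-60,0,0],0,1],[[-90,0,0],0,1],[[-120,0,0],0,1],[[-130,0,0],0,1]]' 60
python3 go.py .54 -.02 .21 -.122; python3 - <<'E'
from m import *
for n in('top','side'):
    i,w=cloud(n);np.savez('/tmp/%s2'%n,i=i,w=w);M=masks(i)
    p=w[rp(w,(.3,.68,-.42,-.24,.16,.25))&M['yellow']]
    print(n,[q.round(3).tolist() for q in p[:16]])
    p=w[rp(w,(.52,.68,-.42,-.24,.16,.25))&~M['yellow']]; print(np.percentile(p,[1,50,99],axis=0).round(3).tolist())
    p=w[rp(w,(.3,.4,-.42,-.24,.16,.25))]; print(np.percentile(p,[1,50,99],axis=0).round(3).tolist() if len(p) else 0)
E
```

```text
time_s: 6.2
ee_pos: [0.4818, -0.339, 0.0574]
eef_rot: [2.68, 1.567, 2.731]
force: [0.5, 1.9, 1.0]
grip_width: 0.0177
time_s: 6.7
ee_pos: [0.4815, -0.3388, 0.0826]
eef_rot: [2.604, 1.565, 2.655]
force: [0.6, -0.5, -1.2]
grip_width: 0.0175
time_s: 7.2
ee_pos: [0.4829, -0.3396, 0.217]
eef_rot: [-2.277, 1.57, -2.226]
force: [-0.2, -0.0, -2.2]
grip_width: 0.0178
t 7.2 pos [ 0.4829 -0.3396  0.217 ] q6 -2.296 q1 -0.675 psi 0.0507 F [-0.2 -0.  -2.2] w 0.0178
shift mm [  6.7 316.3  73.2] M [[-0.001, -0.051, 0.999], [-0.001, 0.999, 0.051], [-1.0, -0.001, -0.001]]
spin 0.17271245095668775
top [[0.605, -0.286, 0.228], [0.603, -0.284, 0.225], [0.603, -0.288, 0.223], [0.6, -0.284, 0.225], [0.6, -0.288, 0.222]]
[[0.521, -0.342, 0.217], [0.575, -0.331, 0.226], [0.609, -0.283, 0.233]]
0
side [[0.604, -0.283, 0.223], [0.601, -0.284, 0.224], [0.603, -0.281, 0.22], [0.598, -0.281, 0.222]]
[[0.521, -0.343, 0.214], [0.572, -0.331, 0.224], [0.61, -0.285, 0.231]]
0
```

```bash

python3 -m handwheel '[[[8,48,4],0.03,1],[[16,96,7],0.06,1],[[24,144,10],0.1,1],[[32,192,14],0.14,1],[[40,240,17],0.17,1]]' 
python3 go.py .49 -.0015 .134 -.122
```

```text
time_s: 7.8
ee_pos: [0.4862, -0.0968, 0.1726]
eef_rot: [2.96, 1.566, 2.839]
force: [0.9, -0.4, -2.8]
grip_width: 0.0175
t 7.8 pos [ 0.4862 -0.0968  0.1726] q6 -1.72 q1 -0.27 psi -0.1212 F [ 0.9 -0.4 -2.8] w 0.0175
shift mm [38.8 95.  -7.6] M [[-0.005, 0.121, 0.993], [0.002, 0.993, -0.121], [-1.0, 0.001, -0.005]]
spin 0.0008472838505797498
```

```bash

python3 -m handwheel '[[[13,45,-3],0,1],[[26,90,-7],0,1],[[39,95,-8],0,1],[[39,95,-8],0,1],[[39,95,-8],0,1]]' 
python3 go.py .5791 -.0122 .134 -.122
python3 - <<'E'
from m import *
s,w=cloud('side');t,_=cloud('top');np.savez('/tmp/side3',i=s,w=w)
save('p3.png',np.vstack([cv2.resize(s[110:240,220:420],(800,400)),cv2.resize(t[120:220,240:440],(400,200)).repeat(2,1)[:, :800]]))
M=masks(s);r=w[M['red']&rp(w,(.6,.9,-.2,.2,.125,.185))]
print('carton face',np.percentile(r,[0,5,50,95,100],axis=0).round(3).tolist())
p=w[M['yellow']&rp(w,(.5,.75,-.1,.12,.1,.2))];print('ball',len(p),np.median(p,0))
E
```

```text
time_s: 8.3
ee_pos: [0.4893, -0.0022, 0.1332]
eef_rot: [3.044, 1.564, 2.922]
force: [1.0, 0.7, -1.0]
grip_width: 0.0178
t 8.3 pos [ 0.4893 -0.0022  0.1332] q6 -1.529 q1 -0.08 psi -0.1215 F [ 1.   0.7 -1. ] w 0.0178
shift mm [-1.3  0.9 90.4] M [[-0.006, 0.121, 0.993], [0.001, 0.993, -0.121], [-1.0, 0.001, -0.006]]
spin 0.0004599265305609279
carton face [[0.667, -0.049, 0.125], [0.67, -0.044, 0.127], [0.686, 0.038, 0.154], [0.748, 0.047, 0.183], [0.777, 0.049, 0.185]]
ball 6 [0.6152359  0.03162621 0.13807834]
```

View pics/p3.png

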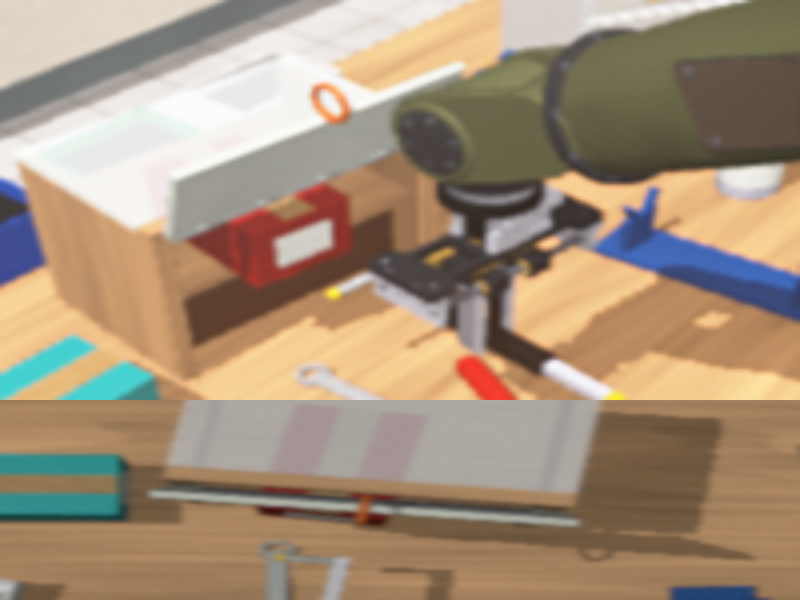

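```bash
python3 - <<'E'
from m import *
o=get_obs();a=np.load('/tmp/side3.npz')['w']
t=o['ee_pos'];u=np.array([.9926,-.1217]);v=np.array([.1217,.9926])
b,_w=None,None
t2,w2=cloud('top')
for n,w in(('side',a),('top',w2)):
    d=w.reshape(-1,3)-t; U=d[:,:2]@u;V=d[:,:2]@v
    for z in np.arange(0,.4,.025):
        k=(d[:,2]>z)&(d[:,2]<z+.025)&(abs(V)<.11)&(abs(U)<.125)
        if k.sum()>3: print(n,'z+%.3f'%z,'U',U[k].min().round(3),np.percentile(U[k],98).round(3),U[k].max().round(3),'V',V[k].min().round(3),V[k].max().round(3))
E
```

```text
side z+0.000 U -0.124 0.122 0.125 V -0.02 0.051
side z+0.025 U -0.012 0.006 0.006 V -0.02 0.022
side z+0.050 U -0.012 0.003 0.005 V -0.019 0.023
side z+0.075 U -0.036 0.028 0.034 V -0.077 0.083
side z+0.100 U -0.036 0.027 0.034 V -0.089 0.09
side z+0.125 U -0.035 0.025 0.032 V -0.088 0.089
side z+0.150 U -0.036 -0.005 -0.002 V -0.041 0.037
side z+0.175 U -0.038 0.021 0.03 V -0.026 0.037
side z+0.200 U -0.035 0.01 0.015 V -0.001 0.059
side z+0.225 U -0.068 0.027 0.035 V 0.051 0.063
side z+0.250 U -0.125 0.031 0.038 V -0.04 0.062
side z+0.275 U -0.125 0.023 0.032 V -0.053 0.06
side z+0.300 U -0.125 -0.006 0.0 V -0.051 0.057
side z+0.325 U -0.125 -0.061 -0.059 V 0.023 0.053
side z+0.350 U -0.125 -0.071 -0.067 V -0.036 0.05
side z+0.375 U -0.125 -0.108 -0.107 V -0.006 0.035
top z+0.000 U -0.072 0.124 0.125 V -0.008 0.051
top z+0.100 U -0.035 0.031 0.032 V -0.088 0.089
top z+0.125 U -0.035 0.031 0.032 V -0.088 0.089
top z+0.225 U -0.045 0.036 0.038 V -0.042 0.042
top z+0.250 U -0.061 0.038 0.04 V -0.06 0.061
top z+0.275 U -0.114 0.031 0.036 V -0.063 0.06
top z+0.300 U -0.111 0.0 0.005 V -0.064 0.056
top z+0.325 U -0.124 -0.054 -0.047 V -0.063 0.053
top z+0.350 U -0.125 -0.072 -0.07 V -0.06 0.05
top z+0.375 U -0.125 -0.106 -0.102 V -0.048 0.035
```

```bash

python3 -m handwheel '[[[0,0,15],0,1],[[0,0,30],0,1],[[0,0,40],0,1],[[0,0,50],0,1],[[0,0,60],0,1]]' 
python3 -m handwheel '[[[0,0,8],0,1],[[0,0,16],0,1],[[0,0,24],0,1],[[0,0,30],0,1],[[0,0,35],0,1]]' 
python3 go.py .4893 -.0022 .134 -.122
python3 - <<'E'
from m import *
s,w=cloud('side');np.savez('/tmp/side4',i=s,w=w)
u=np.array([.9926,-.1217])
M=masks(s);r=w[M['red']&rp(w,(.6,.9,-.2,.2,.125,.185))]
c=(r[:,:2]-[.706,-.0335])@u
print('carton cubx',np.percentile(c,[0,2,10,30,50]).round(4))
# wood front edges, side panels / top board
E
```

```text
time_s: 8.95
ee_pos: [0.5497, -0.0103, 0.1339]
eef_rot: [2.973, 1.566, 2.85]
force: [-1.6, -0.9, -1.3]
grip_width: 0.0175
time_s: 9.45
ee_pos: [0.5849, -0.0146, 0.1336]
eef_rot: [2.982, 1.566, 2.859]
force: [-2.0, 0.3, -0.9]
grip_width: 0.0176
t 9.45 pos [ 0.5849 -0.0146  0.1336] q6 -1.536 q1 -0.088 psi -0.1233 F [-2.   0.3 -0.9] w 0.0176
shift mm [  0.1   0.6 -96.4] M [[-0.005, 0.123, 0.992], [0.001, 0.992, -0.123], [-1.0, 0.001, -0.005]]
spin -0.0012566815271881637
carton cubx [0.0029 0.0044 0.0059 0.0069 0.0081]
```

```bash

python3 -m handwheel '[[[0,0,3],0,1],[[0,0,5],0,1],[[0,0,5],0,1],[[0,0,-20],0,1],[[0,0,-60],0,1]]' 
python3 -m handwheel '[[[0,0,-40],0,1],[[-20,-20,-40],0,1],[[-65,-40,-40],0,1],[[-110,-60,-40],0,1],[[-150,-75,-40],0,1]]' 
python3 go.py .515 -.083 .318 -.122
python3 - <<'E'
from m import *
s,w=cloud('side');np.savez('/tmp/side5',i=s,w=w)
u=np.array([.9926,-.1217]);v=np.array([.1217,.9926])
M=masks(s);r=w[M['red']&rp(w,(.6,.9,-.2,.2,.125,.185))]
c=(r[:,:2]-[.706,-.0335])@u
print('carton cubx',len(r),np.percentile(c,[0,2,10,30,50]).round(4))
hsv=cv2.cvtColor(s,cv2.COLOR_BGR2HSV)
k=(hsv[...,0]<18)&(hsv[...,1]>120)&rp(w,(.6,.72,-.08,.03,.29,.36));p=w[k];print('eye side',len(p),p.min(0).round(3),p.max(0).round(3),p.mean(0).round(3))
ci=camera_info('side');E=np.linalg.inv(ci['extrinsics'])
e=E@[.6645,-.030,.321,1];print('proj',ci['fx']*e[0]/e[2]+ci['cx'],ci['fy']*e[1]/e[2]+ci['cy'])
k=((hsv[...,0]<14)&(hsv[...,1]>150)); k[:120]=0;k[160:]=0;k[:,:285]=0;k[:,325:]=0
ys,xs=np.nonzero(k);print('ring px',len(xs),xs.min(),xs.max(),ys.min(),ys.max())
E
```

```text
time_s: 10.0
ee_pos: [0.5258, -0.0074, 0.1336]
eef_rot: [2.924, 1.567, 2.801]
force: [1.1, 1.0, -2.0]
grip_width: 0.0173
time_s: 10.5
ee_pos: [0.477, -0.078, 0.2863]
eef_rot: [2.888, 1.569, 2.764]
force: [-0.3, 0.1, -1.9]
grip_width: 0.0178
t 10.5 pos [ 0.477  -0.078   0.2863] q6 -1.685 q1 -0.238 psi -0.124 F [-0.3  0.1 -1.9] w 0.0178
shift mm [-31.8  -0.2  38.2] M [[-0.002, 0.124, 0.992], [0.001, 0.992, -0.124], [-1.0, 0.0, -0.002]]
spin -0.0019785089144059853
carton cubx 153 [0.0093 0.0102 0.0109 0.012  0.0135]
eye side 43 [ 0.643 -0.033  0.299] [ 0.679 -0.022  0.341] [ 0.66  -0.027  0.321]
proj 301.97115708964833 142.3666323314149
ring px 21 299 306 138 149
```

```bash

python3 -m handwheel '[[[-16,0,10],0,1],[[-32,0,25],0,1],[[-32,0,40],0,1],[[-32,0,55],0,1],[[-32,0,55],0,1]]' 
python3 go.py .5368 -.0405 .318 -.122
python3 - <<'E'
from m import *
o=get_obs();u=np.array([.9926,-.1217]);v=np.array([.1217,.9926])
for n in('side','top'):
    s,w=cloud(n);M=masks(s)
    p=w[M['yellow']&rp(w,(.55,.75,-.12,.05,.25,.4))];print('ball',n,len(p),p.mean(0).round(4) if len(p) else '')
    if n=='side': save('p5.png',cv2.resize(s[110:200,230:370],(800,514),interpolation=cv2.INTER_CUBIC))
b=o['ee_pos'][:2]+.1255*u+.046*v;print('ball expected',b.round(4),o['ee_pos'][2]+.003)
E
```

```text
time_s: 11.05
ee_pos: [0.5336, -0.0866, 0.3242]
eef_rot: [-0.155, 1.565, -0.28]
force: [-0.4, -0.1, -2.9]
grip_width: 0.0175
t 11.05 pos [ 0.5336 -0.0866  0.3242] q6 -1.675 q1 -0.228 psi -0.1248 F [-0.4 -0.1 -2.9] w 0.0175
shift mm [ 6.1 46.1 -2.6] M [[0.006, 0.124, 0.992], [-0.002, 0.992, -0.124], [-1.0, -0.001, 0.006]]
spin -0.002769898832732931
ball side 3 [ 0.6598 -0.054   0.3312]
ball top 6 [ 0.6601 -0.0554  0.3343]
ball expected [ 0.6637 -0.0562] 0.3271821941692064
```

View pics/p5.png

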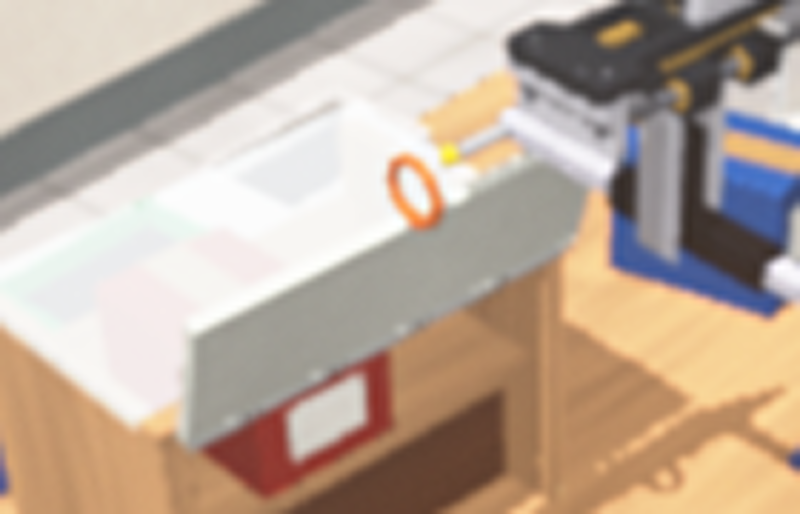

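```bash

python3 -m handwheel '[[[3,1,-1],0,1],[[6,1,-1],0,1],[[6,1,-1],0,1],[[6,1,-1],0,1],[[6,1,-1],0,1]]' 
python3 go.py .5368 -.0405 .318 -.122
```

```text
time_s: 11.65
ee_pos: [0.5316, -0.0853, 0.3186]
eef_rot: [-0.162, 1.565, -0.287]
force: [-0.0, 0.4, -1.9]
grip_width: 0.0177
t 11.65 pos [ 0.5316 -0.0853  0.3186] q6 -1.673 q1 -0.227 psi -0.1247 F [-0.   0.4 -1.9] w 0.0177
shift mm [ 0.6 45.1 -0.4] M [[0.006, 0.124, 0.992], [-0.002, 0.992, -0.124], [-1.0, -0.001, 0.006]]
spin -0.0027357155945213485
```

```bash

python3 -m handwheel '[[[0,10,0],0,1],[[0,20,0],0,1],[[0,30,0],0,1],[[0,40,0],0,1],[[0,45,0],0,1]]' 
python3 go.py .5368 -.0405 .318 -.122
python3 - <<'E'
from m import *
s,w=cloud('side');save('p6.png',cv2.resize(s[110:200,230:370],(800,514),interpolation=cv2.INTER_CUBIC))
E
```

```text
time_s: 12.15
ee_pos: [0.5373, -0.0394, 0.3186]
eef_rot: [-0.142, 1.565, -0.265]
force: [0.1, -0.1, -1.4]
grip_width: 0.0175
t 12.15 pos [ 0.5373 -0.0394  0.3186] q6 -1.588 q1 -0.141 psi -0.1237 F [ 0.1 -0.1 -1.4] w 0.0175
shift mm [ 0.6 -1.2 -0.4] M [[0.006, 0.123, 0.992], [-0.002, 0.992, -0.123], [-1.0, -0.001, 0.006]]
spin -0.0016566698018851689
```

View pics/p6.png

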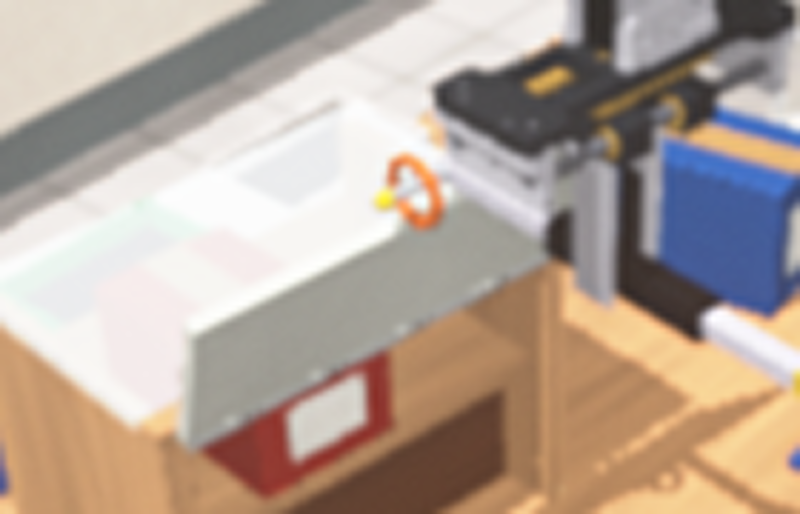

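The ball (px 385,198 in the crop) has come out on the left of the ring, so the prong is through the eye. Next is the swing arc.

```bash
cat > arc.py <<'E'
import sys
from h import *
o=get_obs();M=R.from_euler('xyz',o['eef_rot']).as_matrix()
u=np.array([.9926,-.1217]);v=np.array([.1217,.9926])
h=np.array([.6645,-.030])+.0297*u
ps=np.arctan2(-M[0,1],M[1,1]);uu=np.array([np.cos(ps),np.sin(ps)]);vv=np.array([-uu[1],uu[0]])
hk=o['ee_pos'][:2]+.1255*uu+.026*vv; print('hook cub-x,y rel hinge',((hk-h)@u).round(4),((hk-h)@v).round(4),'z',o['ee_pos'][2]+.003, 'F',o['force'].round(1),'t',o['time_s'],'w',o['grip_width'],'tilt',M[:,0].round(3))
for a in map(float,sys.argv[1:]):
    e=h-.115*np.sin(a)*u; t=np.r_[e-.1255*uu-.026*vv, .21-.115*np.cos(a)-.003]
    print(a,(M.T@(t-o['ee_pos'])*1000).round(1).tolist())
E
python3 arc.py 2.75 2.6 2.45 2.3 2.15
```

```text
hook cub-x,y rel hinge -0.0293 0.0012 z 0.32161094680717045 F [ 0.6  0.1 -2.3] t 12.2 w 0.01753781207076356 tilt [ 0.006 -0.002 -1.   ]
2.75 [5.2, -1.2, -14.7]
2.6 [12.9, -1.2, -30.1]
2.45 [22.8, -1.2, -44.2]
2.3 [34.6, -1.2, -56.7]
2.15 [48.3, -1.3, -67.3]
```

```bash

python3 -m handwheel '[[[5,-1,-15],0,1],[[13,-1,-30],0,1],[[23,-1,-44],0,1],[[35,-1,-57],0,1],[[48,-1,-67],0,1]]' 
python3 arc.py 2.0 1.85 1.7 1.55 1.4
```

```text
time_s: 12.7
ee_pos: [0.4707, -0.032, 0.2702]
eef_rot: [-0.11, 1.563, -0.234]
force: [0.5, 0.0, -1.9]
grip_width: 0.0175
hook cub-x,y rel hinge -0.0963 0.0002 z 0.27319695828280616 F [ 0.5  0.  -1.9] t 12.7 w 0.017503317892959648 tilt [ 0.007 -0.002 -1.   ]
2.0 [15.3, -0.2, -8.4]
1.85 [31.4, -0.2, -14.5]
1.7 [48.2, -0.2, -18.1]
1.55 [65.4, -0.2, -19.2]
1.4 [82.6, -0.2, -17.6]
```

```bash
python3 - <<'E'
from m import *
for n in('side','top'):
    s,w=cloud(n)
    hsv=cv2.cvtColor(s,cv2.COLOR_BGR2HSV)
    k=(hsv[...,0]>3)&(hsv[...,0]<16)&(hsv[...,1]>150)&rp(w,(.54,.72,-.08,.03,.2,.37));p=w[k];print('eye',n,len(p),p.min(0).round(3),p.max(0).round(3))
E
python3 -m handwheel '[[[15,0,-8],0,1],[[31,0,-14],0,1],[[48,0,-18],0,1],[[65,0,-19],0,1],[[82,0,-18],0,1]]' 
python3 arc.py 1.25 1.1 .95 .8 .65
```

```text
eye side 45 [ 0.583 -0.024  0.265] [ 0.625 -0.016  0.303]
eye top 23 [ 0.583 -0.024  0.293] [ 0.616 -0.019  0.303]
time_s: 13.3
ee_pos: [0.4533, -0.0299, 0.1875]
eef_rot: [-0.136, 1.565, -0.26]
force: [0.4, -0.2, -0.6]
grip_width: 0.0176
hook cub-x,y rel hinge -0.1138 0.0002 z 0.19050588546555208 F [ 0.4 -0.2 -0.6] t 13.3 w 0.017578923784024314 tilt [ 0.006 -0.002 -1.   ]
1.25 [16.8, -0.1, 4.6]
1.1 [32.7, -0.1, 11.1]
0.95 [47.5, -0.1, 20.0]
0.8 [60.8, -0.1, 30.9]
0.65 [72.3, -0.0, 43.8]
```

The eye follows the hook within ~10 mm; continuing.

```bash

python3 -m handwheel '[[[17,0,5],0,1],[[33,0,11],0,1],[[47,0,20],0,1],[[61,0,31],0,1],[[72,0,44],0,1]]' 
python3 arc.py .5 .35 .2 .1 0
```

```text
time_s: 13.8
ee_pos: [0.4983, -0.0356, 0.1155]
eef_rot: [-0.156, 1.565, -0.28]
force: [-0.5, 0.6, -0.4]
grip_width: 0.0176
hook cub-x,y rel hinge -0.0684 -0.0 z 0.11852468220415857 F [-0.5  0.6 -0.4] t 13.8 w 0.017633365932116014 tilt [ 0.006 -0.002 -1.   ]
0.5 [9.5, 0.0, 13.2]
0.35 [16.7, 0.1, 28.9]
0.2 [21.5, 0.1, 45.5]
0.1 [23.3, 0.1, 56.8]
0.0 [23.9, 0.1, 68.3]
```

```bash

python3 -m handwheel '[[[9,0,13],0,1],[[17,0,29],0,1],[[21,0,45],0,1],[[23,0,57],0,1],[[24,0,68],0,1]]' 
python3 -m handwheel '[[[0,0,4],0,1],[[0,0,8],0,1],[[0,0,10],0,1],[[0,0,10],0,1],[[0,0,10],0,1]]' 
python3 arc.py 0; python3 - <<'E'
from m import *
u=np.array([.9926,-.1217]);o=np.array([.694,-.0336])
s,w=cloud('side')
save('p7.png',cv2.resize(s[110:230,220:380],(800,600),interpolation=cv2.INTER_CUBIC))
M=masks(s);f=w[M['white']&rp(w,(.6,.74,-.2,.12,.12,.2))];d=(f[:,:2]-o)@u
for z in(.12,.14,.16,.18):
    k=(f[:,2]>z)&(f[:,2]<z+.02);print(z,k.sum(),np.median(d[k]).round(4) if k.any() else '')
E
```

```text
time_s: 14.3
ee_pos: [0.5671, -0.0442, 0.092]
eef_rot: [-0.171, 1.565, -0.295]
force: [-1.4, 0.3, -1.1]
grip_width: 0.0173
time_s: 14.8
ee_pos: [0.577, -0.0455, 0.0922]
eef_rot: [-0.157, 1.565, -0.281]
force: [-0.2, 0.6, -2.6]
grip_width: 0.0176
hook cub-x,y rel hinge 0.0109 -0.0002 z 0.09524482087183768 F [-0.2  0.6 -2.6] t 14.8 w 0.017587558432060942 tilt [ 0.006 -0.002 -1.   ]
0.0 [0.2, 0.2, -10.9]
0.12 200 -0.0061
0.14 263 -0.0072
0.16 267 -0.0075
0.18 303 -0.006
```

View pics/p7.png

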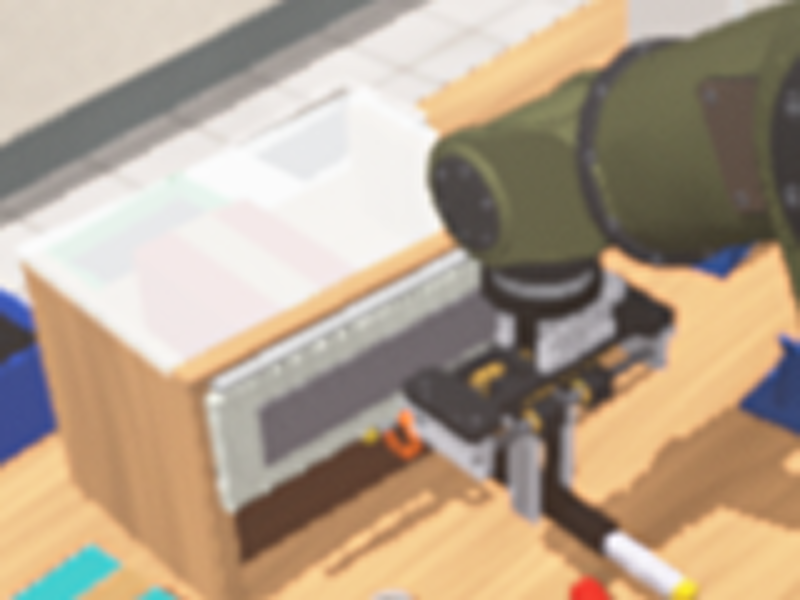

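```bash

python3 -m handwheel '[[[0,0,2],0,1],[[0,0,4],0,1],[[0,0,6],0,1],[[0,0,6],0,1],[[0,0,6],0,1]]' 
python3 arc.py 0; python3 - <<'E'
from m import *
u=np.array([.9926,-.1217]);o=np.array([.694,-.0336])
s,w=cloud('side')
M=masks(s);f=w[M['white']&rp(w,(.6,.74,-.2,.12,.115,.2))];d=(f[:,:2]-o)@u
k=abs(d+.006)<.006;print(np.polyfit(f[k,2],d[k],1))
hsv=cv2.cvtColor(s,cv2.COLOR_BGR2HSV)
k=(hsv[...,0]>3)&(hsv[...,0]<16)&(hsv[...,1]>170)&rp(w,(.62,.72,-.08,.03,.06,.13));p=w[k];e=(p[:,:2]-o)@u;print('eye',len(p),p.mean(0).round(3),e.min(),e.max())
E
```

```text
time_s: 15.35
ee_pos: [0.5794, -0.0462, 0.0907]
eef_rot: [-2.721, 1.567, -2.845]
force: [-25.1, -1.0, 1.8]
grip_width: 0.0174
hook cub-x,y rel hinge 0.0133 -0.0006 z 0.09374980863940964 F [-25.1  -1.    1.8] t 15.35 w 0.017397315661040146 tilt [-0.004 -0.001 -1.   ]
0.0 [-1.2, 0.6, -13.3]
[ 0.00456866 -0.00731951]
eye 16 [ 0.689 -0.031  0.083] -0.020728054724479503 0.011330635339548293
```

The flap is against its stop (25 N). Centring the hook and sliding it out sideways.

```bash

python3 -m handwheel '[[[0,0,-4],0,1],[[-1,0,-9],0,1],[[-1,0,-13],0,1],[[-1,0,-13],0,1],[[-1,0,-13],0,1]]' 
python3 arc.py 0
python3 - <<'E'
from m import *
s,w=cloud('side');M=masks(s);o=get_obs()
p=w[M['yellow']&rp(w,(.6,.75,-.1,.08,.06,.13))];print('ball',len(p),p.mean(0).round(4))
p=w[M['yellow']&rp(w,(.4,.5,-.1,.08,.06,.13))];print('tail',len(p),p.mean(0).round(4),p.max(0).round(4))
u=np.array([.9926,-.1217]);v=np.array([.1217,.9926]);t=o['ee_pos'];print('exp ball',t[:2]+.1255*u+.046*v,t[2]+.003,'tail end',t[:2]-.1345*u)
E
```

```text
time_s: 15.9
ee_pos: [0.5667, -0.0446, 0.092]
eef_rot: [-2.648, 1.567, -2.772]
force: [0.6, 0.1, -2.0]
grip_width: 0.0177
hook cub-x,y rel hinge 0.0005 -0.0006 z 0.09502595659490792 F [ 0.6  0.1 -2. ] t 15.9 w 0.017665057067456157 tilt [-0.003 -0.001 -1.   ]
0.0 [0.0, 0.6, -0.5]
ball 5 [ 0.6913 -0.0123  0.0995]
tail 14 [ 0.4347 -0.0253  0.0976] [ 0.4413 -0.0203  0.1022]
exp ball [ 0.69688285 -0.0142119 ] 0.09498442381845941 tail end [ 0.43320865 -0.0282295 ]
```

```bash

python3 -m handwheel '[[[0,-12,0],0,1],[[0,-24,0],0,1],[[0,-36,0],0,1],[[0,-48,0],0,1],[[0,-52,0],0,1]]' 
python3 -m handwheel '[[[0,-2,0],0,1],[[0,-2,-20],0,1],[[0,-2,-50],0,1],[[-30,-2,-85],0,1],[[-70,-2,-100],0,1]]' 
python3 go.py .4818 -.339 .15 .055; python3 - <<'E'
from m import *
u=np.array([.9926,-.1217]);o=np.array([.694,-.0336])
s,w=cloud('side')
M=masks(s);f=w[M['white']&rp(w,(.6,.74,-.2,.12,.115,.2))];d=(f[:,:2]-o)@u
k=abs(d+.006)<.006;print(np.polyfit(f[k,2],d[k],1))
p=w[M['yellow']&rp(w,(.5,.62,-.15,.08,.1,.25))];print('ball',len(p),p.mean(0).round(4))
p=w[M['yellow']&rp(w,(.28,.4,-.15,.08,.1,.25))];print('tail',len(p),p.mean(0).round(4))
E
```

```text
time_s: 16.45
ee_pos: [0.5601, -0.0979, 0.092]
eef_rot: [-2.625, 1.567, -2.75]
force: [-0.3, -0.9, -1.9]
grip_width: 0.0172
time_s: 16.95
ee_pos: [0.4578, -0.0866, 0.1615]
eef_rot: [-3.004, 1.563, -3.129]
force: [1.0, 0.7, -1.1]
grip_width: 0.0177
t 16.95 pos [ 0.4578 -0.0866  0.1615] q6 -1.709 q1 -0.264 psi -0.1247 F [ 1.   0.7 -1.1] w 0.0177
shift mm [  11.3 -247.5   55.3] M [[-0.008, 0.124, 0.992], [-0.0, 0.992, -0.124], [-1.0, -0.001, -0.008]]
spin -0.17972208719221205
[-0.00340548 -0.00604384]
ball 6 [ 0.5839 -0.0523  0.1677]
tail 17 [ 0.3265 -0.0667  0.1679]
```

```bash

python3 -m handwheel '[[[0,-45,10],-0.04,1],[[0,-90,20],-0.08,1],[[5,-135,30],-0.12,1],[[8,-180,42],-0.16,1],[[11,-225,50],-0.18,1]]' 
python3 -m handwheel '[[[0,-10,0],0,1],[[0,-20,0],0,1],[[0,-20,0],0,1],[[0,-20,0],0,1],[[0,-20,0],0,1]]' 
python3 go.py .4818 -.339 .0575 .055; python3 - <<'E'
from m import *
for n in('top','side'):
    s,w=cloud(n);M=masks(s)
    p=w[M['yellow']&rp(w,(.56,.64,-.36,-.24,.1,.25))];print('ball',n,len(p),p.mean(0).round(4))
    p=w[M['yellow']&rp(w,(.28,.4,-.4,-.28,.1,.25))];print('tail',len(p),p.mean(0).round(4) if len(p) else '')
E
```

```text
time_s: 17.5
ee_pos: [0.4817, -0.3185, 0.1587]
eef_rot: [-1.009, 1.567, -0.951]
force: [0.6, 0.3, -1.8]
grip_width: 0.0174
time_s: 18.0
ee_pos: [0.4832, -0.3373, 0.1591]
eef_rot: [-0.952, 1.567, -0.894]
force: [0.2, 0.2, -2.6]
grip_width: 0.0175
t 18.0 pos [ 0.4832 -0.3373  0.1591] q6 -2.3 q1 -0.671 psi 0.0585 F [ 0.2  0.2 -2.6] w 0.0175
shift mm [101.6  -1.2  -1.7] M [[0.003, -0.058, 0.998], [-0.003, 0.998, 0.059], [-1.0, -0.003, 0.002]]
spin 0.0035286501558107197
ball top 4 [ 0.6016 -0.2821  0.1698]
tail 0 
ball side 5 [ 0.6007 -0.2805  0.1665]
tail 0
```

```bash

python3 -m handwheel '[[[20,-1,-2],0.006,1],[[40,-1,-2],0.006,1],[[60,-1,-2],0.006,1],[[75,-1,-2],0.006,1],[[85,-1,-2],0.006,1]]' 
python3 go.py .4818 -.339 .0575 .055
python3 -m handwheel '[[[4,0,0],0,1],[[8,0,0],0,1],[[12,0,0],0,1],[[15,0,0],0,1],[[15,0,0],0,1]]' 
python3 go.py .4818 -.339 .0575 .055; python3 - <<'E'
from m import *
for n in('top','side'):
    s,w=cloud(n);M=masks(s)
    p=w[M['yellow']&rp(w,(.56,.64,-.36,-.24,.03,.25))];print('ball',n,len(p),p.mean(0).round(4))
    p=w[M['yellow']&rp(w,(.28,.4,-.4,-.28,.03,.25))];print('tail',len(p),p.mean(0).round(4) if len(p) else '')
E
```

```text
time_s: 18.6
ee_pos: [0.4813, -0.3386, 0.0731]
eef_rot: [-1.029, 1.568, -0.976]
force: [-1.1, -0.0, -2.1]
grip_width: 0.0174
t 18.6 pos [ 0.4813 -0.3386  0.0731] q6 -2.298 q1 -0.675 psi 0.0527 F [-1.1 -0.  -2.1] w 0.0174
shift mm [15.6 -0.4  0.5] M [[0.002, -0.053, 0.999], [-0.003, 0.999, 0.053], [-1.0, -0.003, 0.002]]
spin -0.0022812788801891415
time_s: 19.1
ee_pos: [0.4815, -0.3388, 0.0584]
eef_rot: [-1.004, 1.567, -0.951]
force: [0.1, 0.8, 1.1]
grip_width: 0.0174
t 19.1 pos [ 0.4815 -0.3388  0.0584] q6 -2.298 q1 -0.675 psi 0.0528 F [0.1 0.8 1.1] w 0.0174
shift mm [ 0.9 -0.3  0.3] M [[0.002, -0.053, 0.999], [-0.003, 0.999, 0.053], [-1.0, -0.003, 0.002]]
spin -0.002237965215883264
ball top 2 [ 0.5994 -0.2843  0.0656]
tail 0 
ball side 5 [ 0.5997 -0.2823  0.0656]
tail 0
```

```bash

python3 -m handwheel '[[[1,0,0],0,1],[[1,0,0],0,-1],[[1,0,0],0,-1],[[1,0,0],0,-1],[[1,0,0],0,-1]]' 
python3 -m handwheel '[[[0,0,0],0,-1],[[0,0,0],0,-1],[[0,0,0],0,-1],[[0,0,0],0,-1],[[0,0,0],0,-1]]' 
python3 go.py .4 -.339 .3 .055
```

```text
time_s: 19.7
ee_pos: [0.4815, -0.3388, 0.0576]
eef_rot: [-0.973, 1.567, -0.92]
force: [-1.4, -0.1, -1.1]
grip_width: 0.0457
time_s: 20.2
ee_pos: [0.4815, -0.3388, 0.0575]
eef_rot: [-0.978, 1.567, -0.926]
force: [-0.1, -0.3, 0.3]
grip_width: 0.0863
t 20.2 pos [ 0.4815 -0.3388  0.0575] q6 -2.298 q1 -0.675 psi 0.0527 F [-0.1 -0.3  0.3] w 0.0863
shift mm [-242.6    3.3  -80.9] M [[0.002, -0.053, 0.999], [-0.003, 0.999, 0.053], [-1.0, -0.003, 0.002]]
spin -0.002347017156165254
```

```bash

python3 -m handwheel '[[[-30,0,0],0,-1],[[-70,0,0],0,-1],[[-115,0,0],0,-1],[[-160,0,0],0,-1],[[-200,0,0],0,-1]]' 
python3 -m handwheel '[[[0,0,-40],0,-1],[[0,0,-80],0,-1],[[0,0,-120],0,-1],[[0,0,-150],0,-1],[[0,0,-150],0,-1]]' 
python3 - <<'E'
from m import *
o=get_obs();print(o['ee_pos'],o['time_s'])
for n in('top','side'):
    s,w=cloud(n);print(n);report(s,w)
    if n=='side': S=s;W=w
    else: T=s
M=masks(S);u=np.array([.9926,-.1217]);f=W[M['white']&rp(W,(.6,.74,-.2,.12,.115,.2))];d=(f[:,:2]-[.694,-.0336])@u
k=abs(d+.006)<.006;print('flap',np.polyfit(f[k,2],d[k],1))
save('fin.png',np.vstack([cv2.resize(S[110:230,220:460],(600,300)),cv2.resize(T[90:290,270:490],(330,300)).copy() if 0 else cv2.resize(T[120:290,240:500],(600,300))]))
E
```

```text
time_s: 20.7
ee_pos: [0.4809, -0.3381, 0.2601]
eef_rot: [-0.927, 1.566, -0.874]
force: [0.4, 1.4, 0.9]
grip_width: 0.094
time_s: 21.2
ee_pos: [0.3288, -0.3462, 0.2602]
eef_rot: [-0.977, 1.565, -0.927]
force: [-0.4, 0.3, -0.8]
grip_width: 0.0938
[ 0.32876618 -0.34618221  0.26017191] 21.2
top
restbase [ 0.4672 -0.3384] [0.233 0.069] 1.7485814094543457 n 785 z 0.01
pole pts [ 0.4835 -0.3352] yaw 0.1063 n 492 z [0.0621 0.0688 0.0743] x 0.3439408222243621 0.608525950464301
handle x [0.4203 0.4676 0.5181] mid [ 0.4676 -0.3378  0.0715] ztop [0.0722 0.0753]
yellow [[0.601, -0.285, 0.064], [0.598, -0.284, 0.065], [0.351, -0.341, 0.067], [0.351, -0.344, 0.068], [0.352, -0.345, 0.073], [0.351, -0.349, 0.07], [0.348, -0.341, 0.066], [0.348, -0.342, 0.073], [0.348, -0.347, 0.066], [0.348, -0.35, 0.068], [0.345, -0.344, 0.067]]
cubby top rect [ 0.7949 -0.0445] [0.301 0.219] 83.03006744384766 7303 0.2128
[[0.6679999828338623, -0.18039999902248383], [0.8852999806404114, -0.2070000022649765], [0.9217000007629395, 0.09139999747276306], [0.7045000195503235, 0.11789999902248383]]
side
restbase [ 0.4833 -0.3314] [0.198 0.065] 3.9036693572998047 n 492 z 0.0098
pole pts [ 0.5018 -0.3321] yaw 0.0966 n 366 z [0.0557 0.066  0.073 ] x 0.3949422378533158 0.6083267106699826
yellow [[0.602, -0.284, 0.066], [0.605, -0.282, 0.061], [0.6, -0.282, 0.063], [0.601, -0.29, 0.058]]
eye [ 0.6788 -0.0295  0.0957] min [ 0.673 -0.036  0.081] max [ 0.705 -0.028  0.113] 21
cubby top rect [ 0.7959 -0.0465] [0.305 0.223] 83.19995880126953 3351 0.2128
[[0.6671000123023987, -0.18459999561309814], [0.888700008392334, -0.210999995470047], [0.9247999787330627, 0.09160000085830688], [0.7031000256538391, 0.11800000071525574]]
flap [ 0.00186691 -0.00669546]
```

View pics/fin.png

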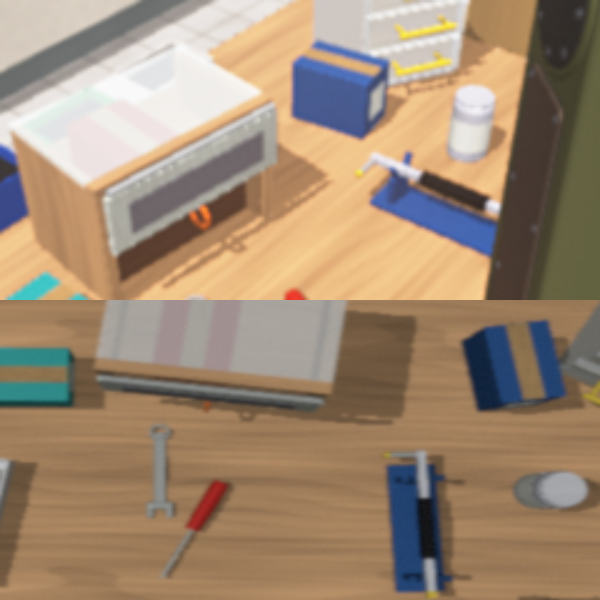

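The flap is shut, the carton is inside, and the pole measures as it did at the start (handle mid 0.468/-0.338, z 0.0715). The robot is clear, so I'm handing in.

```bash
python3 -c "
from station import *
print(hand_in())"
```

```text
the job is handed in; nothing more can be done
None
```

I took the pole from its rest and pushed the red carton in with its hook end. I then swung the flap shut through the orange eye, unhooked, laid the pole back in both forks and handed in at about 21 s of the 61 s allowed. `hand_in()` gives no verdict, so the results below are my own measurements.

- **Carton:** its front measured about 10 mm inside the cubby's front edge after the push. It was not re-measured once the flap was shut.
- **Flap:** it reached its stop at about 25 N. The last fit put its face vertical to within 0.005 rad, with the eye at about z = 0.096 m.
- **Pole:** it lies within about 2 mm of its starting position (handle top 0.0715 m), and the gripper is open and clear of everything.
- **Bystanders:** the wrench, screwdriver and can look unmoved in the last picture. The jar was outside that crop, and I measured none of the four.
- **Disagreements:** the top view puts the handle centre about 4 mm short in x of the wrist view. The pole yaw fits of about 0.10 rad from the top and side views include the prong and are biased; the wrist fit gave 0.055 rad, matching the rest.

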